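Tap the beam home against the hidden stop of the drilling jig

TASK

Pick up the short wood offcut and use it as a tapping block: with it, and not with the gripper itself, nudge the beam along the drilling jig into the hood until it has gently met the hidden stop inside and rests fully home, without ramming the stop. Then lay the offcut flat on the bench clear of the jig, let go, and leave everything else where it stands.

Things in the scene. Friction and masses are not known exactly. Their poses are not given: they have to be found in the camera images.
- offcut: the tapping block: a plain brown wood offcut, 60 x 160 x 40 mm (x, y, z), 0.2 to 0.35 kg, lying flat on the bench between the robot and the jig; origin at the centre of its underside, y along its length, z up. It is to be held across its 60 mm width.
- beam: the work: weathered grey length of beam, 90 x 200 x 40 mm (x, y, z), 0.55 to 0.9 kg, lying loose in the jig; origin at the centre of its underside; its y axis (length) points along the jig's +x, toward the hood. Push on its rear end face, 100 mm behind the origin. It slides with friction only (about 2.5 to 6 N) and stays where it is left.
- jig: drilling jig fixed to the bench: plywood base plate 360 x 150 x 10 mm; origin at the centre of its underside, +x is the way the beam has to go. Two aluminium guide rails (jig x -0.10 to 0.10, tops 24 mm above the bench) leave a channel 94 mm wide. The beam lies on the plate, so it spans 10 to 50 mm above the bench. Behind jig x = -0.10 there is only the plate.
- hood: grey sheet-steel hood fixed on the far end of the jig, 82 mm long (jig x 0.10 to 0.182), its roof overhanging the mouth by 25 mm (to jig x = 0.075); 116 mm wide (142 mm over its feet), top 60 mm above the bench (6 mm free above the beam), open only toward the beam; origin in the middle of its mouth on the base plate, +x inward. The stop is hidden inside.
- hood_mouth (a point): middle of the hood's mouth, 24 mm above the base plate. The stop, a stiff buffer pad, lies 20 to 55 mm inside it, unseen, different each time. A sprung button stands 3 mm proud of it and yields at 0.4 to 1.6 N, too weak to push the beam back; then the pad takes over and resistance climbs by 5 N per mm. About 5 to 15 N on the pad is home; over 25 N is ramming.
- spray_can: bystander: aerosol can, 59 mm across, 197 mm high, upright beyond the hood; origin at the centre of its underside
- screw_tin: bystander: round tin, 75 mm across, 58 mm high; origin at the centre of its underside
- pliers: bystander: pliers lying flat, 60 x 193 x 14 mm; origin at the centre of the underside
- wrench: bystander: combination spanner lying flat, 28 x 210 x 8 mm; origin at the centre of the underside
- tape_measure: bystander: tape measure, 38 x 84 x 64 mm, standing near the hood on the robot's side; origin at the centre of its underside
- duct_tape: bystander: roll of duct tape lying flat, 100 mm across, 48 mm high; origin at the centre of its underside

How it is judged:
On the way, in this order (a step that is already met when the one before it is completed fails the run):
1. the offcut is held off the bench by the gripper (height (world z) of offcut above 0.012 m and contact force between the fingers and offcut above 1 N), for 0.2 s.
2. the held offcut pushes the beam (contact force between offcut and beam above 1 N and contact force between the fingers and offcut above 1 N), for 0.05 s.
3. the beam has met the stop (contact force between beam and hood above 0.9 N), for 0.2 s.
At the end, for the whole second after the job is handed in: the beam lies flat in the jig at rest against the stop, its sprung button pressed in (over 0.9 N: within about 1.7 mm of the pad); the offcut lies flat and at rest on the bench, underside less than 8 mm up, touching neither beam, jig nor hood (contact force between beam and hood above 0.9 N and z of beam in the frame of jig below 0.014 m and linear speed of beam below 0.01 m/s and height (world z) of offcut below 0.008 m and angle between offcut's own z axis and vertical below 0.1 rad and linear speed of offcut below 0.02 m/s and contact force between offcut and jig below 0.1 N and contact force between offcut and beam below 0.1 N and contact force between offcut and hood below 0.1 N).
It fails at once if the stop is rammed: more than 25 N between the beam and the stop in the hood (contact force between beam and hood above 25 N).
It fails at once if the gripper or arm itself pushes the beam (more than 1.5 N) (contact force between any of the fingers, the arm and beam above 1.5 N).
It fails at once if a bystander is moved more than 30 mm (distance of any of spray_can, screw_tin, pliers, wrench, tape_measure, duct_tape from where it was at the start of the episode above 0.03 m).
It also fails if it takes over 61 s, if anything falls off the work surface, if the arm or the gripper's body presses on something with over 40 N, if the wrist force passes 120 N, or if a joint passes its speed limit or range.

ROBOT

A 6-joint arm with a two-finger parallel gripper is mounted at the origin on a cart in front of the work surface, level with it; the furniture and walls round the work are solid. World frame = base frame: x ahead of the robot, y to its left, z up, the work surface at z = 0. Lengths are in m, angles in rad, forces in N, time in s.
With the tool pointing down it reaches from about 0.425 to 0.95 m from the base axis. Payload 3.5 kg.
Tool frame: the origin (TCP) lies midway between the tips of the shut fingers; the grasp point (between the pads) lies 19 mm behind it (ctrl.pinch_z is the distance from the TCP to the grasp point, in m); z points along the fingers, y is the line along which they close (so a half turn about z gives the same grasp; the last joint's range is limited). The gripper opens to 85 mm and grips with 20 to 120 N. Pads are 22 mm wide; open, the fingers measure 114 mm over their backs; the gripper's body (76 mm by 85 mm) begins 54 mm behind the grasp point. The pads swing forward as they close: fully open they stand 13 mm farther back than shut.
Start: joints at [-1.379, 0.286, 1.577, -0, 1.279, -0.15], TCP at [0.226, -0.636, 0.231] pointing down, gripper open.
Joint ranges: [-2.77, 2.77], [-0.9, 2.22], [0.21, 2.48], [-1.53, 4.67], [0.24, 2.81], [-2.84, 2.84]. Speed limits (rad/s): [2.79, 2.79, 3.14, 3.14, 3.14, 3.14].

INTERFACE

Orientations are given as a unit quaternion [x, y, z, w].
In Python, from plant import get_state, viewer, sign_off, ctrl gives the robot as it stands. The module is installed in compiled form; this text tells all that it offers.
- The arm moves only by the shell command python3 -m handwheel 'ROWS' [FORCE]. ROWS is JSON, a list that holds one entry, the list of rows, each a list of 5 numbers: the finger opening in m, from 0 to 0.0854, then the shift along the tool's x, y, z in m, then the turn about the tool's z in degrees. In form: [[[claw, x, y, z, spin], ...]]. A call has 1 to 12 rows; each row shifts and turns the commanded pose from where the row before left it, along the tool's axes as they then stand; what a row does not reach is not made up. A row lasts 1/12 s, in which the tool goes at most 41.7 mm and 7.16 degrees, less where a joint would pass 70% of its speed; a pose out of reach is approached as far as the arm can. A call is refused whole if a number of a shift passes 0.0417 or a number of a turn 7.16, either way. A call with a gripper value outside its range is refused whole. The fingers move at their own pace and stop on an object; FORCE is the grip in N (left out, the last holds). Time passes only in rows, so rows that do not move let the fingers close. It gives the time, the measured TCP pose, the force, the opening and the grip force at its end, in the units of the state.
- get_state(): the state, without advancing time (a new reading comes with each control period).
- viewer.read_camera(name): name is "side" or "top"; returns the picture (480x640x3 uint8, blue, green, red); there is no depth.
- viewer.camera_params(name): a dict with "fov_y" (degrees; the focal length in pixels is half the picture's height over the tangent of half this angle, whatever the lens; pixels are square), "cx", "cy" (the principal point, pixels), "xyz" and "attitude" of the camera in the world. Camera axes: x right, y up, looking along -z (the intrinsics and any distortion apply to the point x, -y, -z); pixel columns grow to the right and rows downward; lengths in m; the calibration is good to about 2 mm. A picture is of the moment at which its call begins. camera_params takes no time and is no camera call.
- sign_off(): hands the job in; it is judged then, once.
Trained networks look in the newest picture that a camera, given by its name, has taken for a name from the list of things; names that differ only in an ending like _2 or _b are one class to them, and where a whole thing is asked for, a point or a joint stands for the part that bears it (a point fixed in the world has none). Each returns a list of dicts, best first, with "confidence" (0 to 1); they miss things now and then, are a little off and sometimes report something else, mostly with a low value. They report only what shows in the picture. A call takes as long as a camera call.
- viewer.look_for(camera, name): "extent" ([left, top, width, height] as shares, 0 to 1, of the picture: columns of its width, rows of its height, round what is visible of it).
- viewer.outline_of(camera, name): "mask" (480x640 bool, what is visible of it) and "extent" ([left, top, width, height] as shares, 0 to 1, of the picture: columns of its width, rows of its height, round what is visible of it).
- viewer.pinpoint(camera, name): "xy" ([column, row] as shares, 0 to 1, of the picture: columns of its width, rows of its height: a listed point, or the origin of a listed thing).
The state is a dict: "time": time; "qpos": joint angles; "dq": joint speeds; "joint_efforts": joint torques, N m; "eef_pos": TCP position; "tcp_rot": TCP orientation; "contact_force": force on the tool from outside, world axes, zero at the start; "wrist_torque": the same for the moment, N m; "opening": opening from 0.0 (shut) to 1.0 (fully open); "finger_force": force on a finger pad.
Only numpy, scipy, OpenCV 4.12 (cv2) and the standard library are available. Lean on these libraries where they do the work, as an engineer would, in place of code of your own. Each camera call takes 0.05 s, during which the arm holds its last target. There are 200 camera calls.

## Working session

There is one attempt and no reset: what is moved stays moved. The work goes in short steps, Python scripts to look and compute and a shell command to move; the robot and the scene stay as the last step left them, time stands still between calls to the robot, and variables do not carry over. Pictures are saved under pics/ and viewed, at most 10 in all, crops included, and the job is handed in when it is done.

```bash
mkdir -p pics; cat > h.py <<'E'
import numpy as np, cv2
from scipy.spatial.transform import Rotation as R
from plant import get_state, viewer, ctrl
def ray(cam,px):
    p=viewer.camera_params(cam); f=240/np.tan(np.radians(p["fov_y"])/2)
    A=R.from_quat(p["attitude"]).as_matrix() if len(np.ravel(p["attitude"]))==4 else np.array(p["attitude"]).reshape(3,3)
    px=np.atleast_2d(px)
    d=np.c_[(px[:,0]-p["cx"])/f,-(px[:,1]-p["cy"])/f,-np.ones(len(px))]@A.T
    return np.array(p["xyz"]),d
def at(cam,px,z):
    o,d=ray(cam,px); return o+d*((z-o[2])/d[:,2])[:,None]
E
python3 - <<'E'
from h import *
for c in("top","side"):
    print(c,viewer.camera_params(c))
    cv2.imwrite(f"pics/{c}0.png",viewer.read_camera(c))
s=get_state(); print({k:np.round(v,3) for k,v in s.items()}, ctrl.pinch_z)
for n,z in(("offcut",.04),("beam",.05),("hood",.06),("jig",.01)):
    for m in viewer.outline_of("top",n)[:2]:
        k=m["mask"].astype(np.uint8); r=cv2.minAreaRect(cv2.findNonZero(k))
        print(n,round(m["confidence"],2),k.sum(),r[2]); b=cv2.boxPoints(r); print(b.round(1).tolist(),at("top",b,z)[:,:2].round(3).tolist())
for n,z in(("offcut",0),("beam",.01),("jig",0),("hood",.01),("hood_mouth",.034)):
    for m in viewer.pinpoint("top",n)[:1]:
        px=np.array(m["xy"])*[640,480]; print(n,m["confidence"],px.round(1),at("top",px,z).round(3))
E
```

```text
top {'fov_y': 47.895560681033515, 'cx': 320.6487155032907, 'cy': 241.3437990839716, 'xyz': array([0.28839492, 0.16828659, 1.23897461]), 'attitude': array([-0.05986015,  0.09400854,  0.85002025, -0.51482495])}
side {'fov_y': 46.81152336205907, 'cx': 322.0715709610332, 'cy': 239.02584136295042, 'xyz': array([-0.02954655,  0.85866232,  0.86262311]), 'attitude': array([-0.12293428,  0.40805665,  0.86545671, -0.26336593])}
{'time': np.float64(0.1), 'qpos': array([-1.379,  0.287,  1.578, -0.   ,  1.279, -0.15 ]), 'dq': array([ 0.002, -0.002, -0.002, -0.   ,  0.   ,  0.001]), 'joint_efforts': array([ 1.000e-03, -4.073e+01, -2.937e+01, -0.000e+00,  3.000e-03,
       -0.000e+00]), 'eef_pos': array([ 0.226, -0.635,  0.23 ]), 'tcp_rot': array([ 0.985,  0.17 , -0.   , -0.001]), 'contact_force': array([ 0.528, -0.055, -0.53 ]), 'wrist_torque': array([-0.032, -0.003, -0.023]), 'finger_force': np.float64(0.0), 'opening': np.float64(0.995)} 0.0187
offcut 0.85 1860 39.369319915771484
[[379.0, 261.8999938964844], [424.29998779296875, 206.60000610351562], [444.79998779296875, 223.5], [399.5, 278.700012
[... 271 characters left out ...]
.655, -0.03], [0.556, -0.035], [0.54, 0.166]]
hood 0.61 2680 58.73626708984375
[[202.10000610351562, 247.0], [243.0, 222.10000610351562], [274.1000061035156, 273.29998779296875], [233.1999969482422, 298.20001220703125]] [[0.64, 0.29], [0.649, 0.184], [0.512, 0.174], [0.504, 0.278]]
jig 0.97 3384 57.9946174621582
[[204.10000610351562, 246.0], [334.3999938964844, 164.60000610351562], [368.0, 218.5], [237.8000030517578, 299.8999938964844]] [[0.655, 0.29], [0.691, -0.073], [0.536, -0.08], [0.505, 0.275]]
offcut 0.79 [411.2 246.4] [[ 0.431 -0.139  0.   ]]
beam 0.68 [301.  224.2] [[0.597 0.066 0.01 ]]
hood 0.77 [249.8 252.9] [[0.591 0.203 0.01 ]]
hood_mouth 0.89 [247.4 248.5] [[0.596 0.203 0.034]]
```

View pics/top0.png

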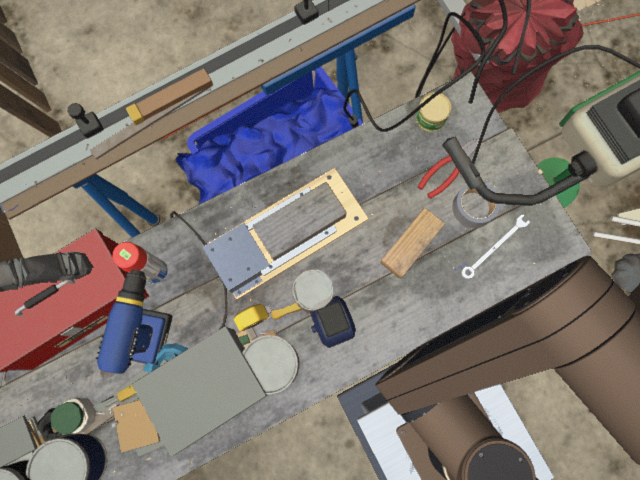

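View pics/side0.png

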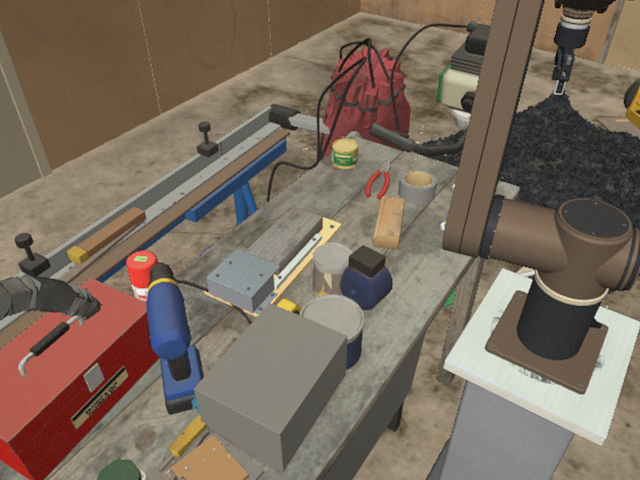

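The top view shows the offcut at px (411,242), clear of the duct tape (475,205). The beam is in the jig at (300,220), and the hood is at (237,260). The side view agrees. The jig's +x yaw comes out at about 95°, the offcut's at about 113°, with its centre near (0.435,-0.139).

```bash
python3 -m handwheel '[[[0.0854,0.026,-0.0283,0,0],[0.0854,0.026,-0.0283,0,0],[0.0854,0.026,-0.0283,0,0],[0.0854,0.026,-0.0283,0,0],[0.0854,0.026,-0.0283,0,0],[0.0854,0.026,-0.0283,0,0],[0.0854,0.026,-0.0283,0,0],[0.0854,0.026,-0.0283,0,0],[0.0854,0.026,-0.0283,0,0],[0.0854,0.026,-0.0283,0,0],[0.0854,0.026,-0.0283,0,0],[0.0854,0.026,-0.0283,0,0]]]' 50
python3 -m handwheel '[[[0.0854,0.026,-0.0283,0,0],[0.0854,0.026,-0.0283,0,0],[0.0854,0,0,0,-7.16],[0.0854,0,0,0,-7.16],[0.0854,0,0,0,-7.16],[0.0854,0,0,0,-7.16],[0.0854,0,0,0,-7.16],[0.0854,0,0,0,-7.16],[0.0854,0,0,0,-7.16],[0.0854,0,0,0,-7.16],[0.0854,0,0,0,-7.16],[0.0854,0,0,0,-7.16]]]'
python3 -m handwheel '[[[0.0854,0,0,0,-7.16],[0.0854,0,0,0,-7.16],[0.0854,0,0,0,-7.16],[0.0854,0,0,0.04,0],[0.0854,0,0,0.04,0],[0.0854,0,0,0.04,0],[0.0854,0,0,0,0]]]'
python3 - <<'E'
from h import *
s=get_state(); M=R.from_quat(s["tcp_rot"]).as_matrix(); print(s["eef_pos"].round(4),np.degrees(np.arctan2(M[1,0],M[0,0])).round(2),M[:,2].round(3))
for c in("side","top"):
    im=viewer.read_camera(c); cv2.imwrite(f"pics/{c}1.png",im)
m=viewer.outline_of("side","offcut")[:1]
for m in m:
    k=m["mask"].astype(np.uint8); c,_=cv2.findContours(k,0,2); c=max(c,key=cv2.contourArea)
    p=cv2.approxPolyDP(c,4,True)[:,0]; print(m["confidence"],p.tolist(),at("side",p,.04)[:,:2].round(3).tolist(),at("side",p,.0)[:,:2].round(3).tolist())
    r=cv2.boundingRect(c); print(r)
cv2.imwrite("pics/side1c.png",cv2.resize(cv2.imread("pics/side1.png")[100:320,280:520],None,fx=2.5,fy=2.5))
E
```

```text
time: 1.55
eef_pos: [0.4068, -0.2097, 0.2318]
tcp_rot: [0.985, 0.17, 0.0, 0.0]
contact_force: [0.8, -0.2, 1.2]
opening: 1.003
finger_force: 0.0
time: 2.55
eef_pos: [0.4364, -0.1406, 0.2316]
tcp_rot: [0.698, 0.717, 0.0, 0.0]
contact_force: [0.3, -0.1, -0.2]
opening: 1.002
finger_force: 0.0
time: 3.13
eef_pos: [0.4309, -0.1375, 0.1036]
tcp_rot: [0.554, 0.832, -0.0, -0.008]
contact_force: [-1.0, 0.4, -1.0]
opening: 1.001
finger_force: 0.0
[ 0.4309 -0.1375  0.1036] 112.65 [-0.014  0.008 -1.   ]
0.69 [[384, 197], [373, 245], [397, 248], [404, 200]] [[0.485, -0.2], [0.414, -0.018], [0.363, -0.039], [0.437, -0.217]] [[0.51, -0.251], [0.435, -0.06], [0.382, -0.083], [0.459, -0.269]]
(373, 197, 32, 52)
```

View pics/side1c.png

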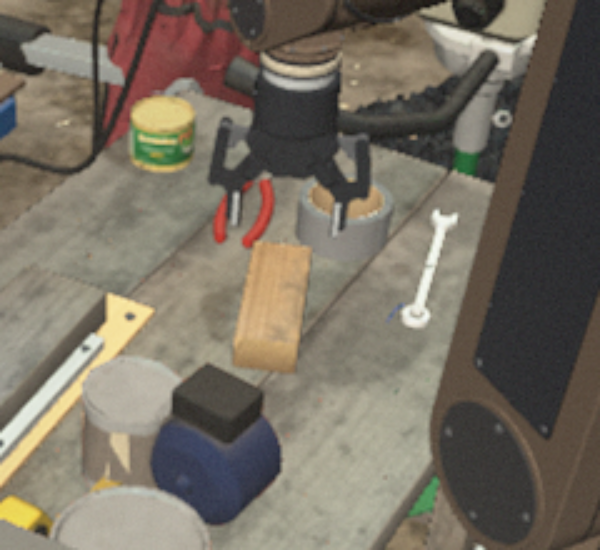

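The side view shows the fingers open above the bench behind the offcut, which lies free, with its near end at full-picture px (385,246). Both cameras put its centre near (0.435,-0.140). The tool has drifted a few mm near its inner reach, so I'll descend in stages.

```bash
python3 -m handwheel '[[[0.0854,0,0,0.02,0],[0.0854,0,0,0.02,0],[0.0854,0,0,0,0],[0.0854,0,0,0,0]]]'
python3 - <<'E'
from h import *
s=get_state(); M=R.from_quat(s["tcp_rot"]).as_matrix(); print(s["eef_pos"].round(4),s["qpos"].round(3),M[:,2].round(3))
e=np.array([.435,-.140,.009])-s["eef_pos"]; print("tool-axis shift",(M.T@e).round(4))
E
```

```text
time: 3.62
eef_pos: [0.4377, -0.1413, 0.0735]
tcp_rot: [0.554, 0.832, 0.0, 0.001]
contact_force: [-0.6, -0.6, 1.1]
opening: 0.994
finger_force: 0.0
[ 0.4377 -0.1413  0.0735] [-0.534  0.006  2.209  0.     0.923 -0.929] [ 0.002 -0.001 -1.   ]
tool-axis shift [ 0.0024 -0.0021  0.0645]
```

```bash
python3 -m handwheel '[[[0.0854,0.002,-0.002,0.02,0],[0.0854,0,0,0.02,0],[0.0854,0,0,0.015,0],[0.0854,0,0,0.01,0],[0.0854,0,0,0,0],[0.0854,0,0,0,0]]]'
python3 -m handwheel '[[[0.05,0,0,0,0],[0.05,0,0,0,0],[0.05,0,0,0,0],[0.05,0,0,0,0],[0.05,0,0,0,0],[0.05,0,0,0,0],[0.05,0,0,0,0],[0.05,0,0,0,0],[0.05,0,0,0,0],[0.05,0,0,0,0]]]' 70
```

```text
time: 4.12
eef_pos: [0.4349, -0.1402, 0.0077]
tcp_rot: [0.554, 0.832, 0.0, 0.001]
contact_force: [-0.8, -0.0, 0.0]
opening: 1.001
finger_force: 0.0
time: 4.95
eef_pos: [0.4353, -0.1404, 0.0082]
tcp_rot: [0.554, 0.832, 0.0, 0.002]
contact_force: [-0.1, 0.5, 4.9]
opening: 0.692
finger_force: 75.9
```

```bash
python3 -m handwheel '[[[0.05,0,0,-0.015,0],[0.05,0,0,-0.03,0],[0.05,0,0,-0.03,0],[0.05,0,0,-0.02,0],[0.05,0,0,0,0],[0.05,0,0,0,0]]]' 70
python3 -m handwheel '[[[0.05,-0.012,0.0282,0,0],[0.05,-0.012,0.0282,0,0],[0.05,-0.012,0.0282,0,0],[0.05,-0.012,0.0282,0,0],[0.05,-0.012,0.0282,0,0],[0.05,-0.012,0.0282,0,0],[0.05,0,0,0,5.8],[0.05,0,0,0,5.8],[0.05,0,0,0,5.8],[0.05,0,0,0,0],[0.05,0,0,0,0],[0.05,0,0,0,0]]]'
cat > look.py <<'E'
from h import *
import sys
s=get_state(); M=R.from_quat(s["tcp_rot"]).as_matrix(); print(s["eef_pos"].round(4),np.degrees(np.arctan2(M[1,0],M[0,0])).round(2),s["finger_force"])
z=s["eef_pos"][2]-.009
for n,h in(("offcut",z+.04),("beam",.05),("jig",.01),("pliers",.01)):
    im=viewer.read_camera("top")
    for m in viewer.outline_of("top",n)[:1]:
        c,_=cv2.findContours(m["mask"].astype(np.uint8),0,2); c=max(c,key=cv2.contourArea)
        r=cv2.minAreaRect(c); b=cv2.boxPoints(r)
        print(n,round(m["confidence"],2),at("top",b,h)[:,:2].round(3).tolist())
t=sys.argv[1]; cv2.imwrite(f"pics/top{t}.png",cv2.resize(im[100:330,190:490],None,fx=2.5,fy=2.5))
E
python3 look.py 2
```

```text
time: 5.45
eef_pos: [0.4344, -0.1399, 0.1023]
tcp_rot: [0.554, 0.832, 0.0, 0.002]
contact_force: [-1.2, -1.0, -3.1]
opening: 0.688
finger_force: 76.2
time: 6.45
eef_pos: [0.6167, -0.1405, 0.0995]
tcp_rot: [0.673, 0.74, -0.001, -0.001]
contact_force: [0.3, 0.5, -2.4]
opening: 0.691
finger_force: 76.3
[ 0.6167 -0.1405  0.0995] 95.38 76.30537033081055
offcut 0.83 [[0.637, -0.05], [0.647, -0.124], [0.578, -0.128], [0.569, -0.055]]
beam 0.56 [[0.636, 0.171], [0.654, -0.031], [0.556, -0.035], [0.54, 0.164]]
jig 0.83 [[0.662, 0.219], [0.69, -0.072], [0.534, -0.079], [0.511, 0.206]]
pliers 0.68 [[0.587, -0.364], [0.6, -0.406], [0.575, -0.412], [0.562, -0.37]]
```

View pics/top2.png

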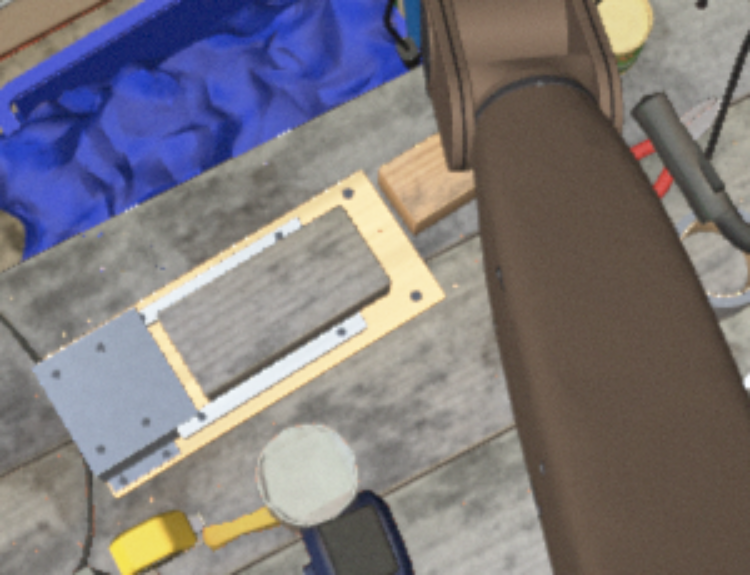

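Crop: the held offcut's front end, at about (380-415,180-230), sits behind the plate. The beam's rear edge runs (345,205)-(388,285), and its front edge (160,310)-(205,398). I'll turn those corners into axes.

```bash
python3 - <<'E'
from h import *
f=lambda p,z: at("top",np.array(p)/2.5+[190,100],z)[:,:2]
b=f([(345,205),(388,285),(205,398),(160,310)],.05); j=f([(362,170),(443,296),(117,497)],.01)
print(b.round(4).tolist()); print(j.round(4).tolist())
a=lambda v: np.degrees(np.arctan2(v[1],v[0])).round(2)
print("beam",a(b[3]-b[0]),a(b[2]-b[1]),a(b[0]-b[1])+90,"jig",a(j[2]-j[1]),a(j[0]-j[1])+90)
print("rear mid",(b[0]+b[1])/2,"jig rear mid",(j[0]+j[1])/2)
E
python3 -m handwheel '[[[0.05,0,0,0.02,0],[0.05,0,0,0.025,0],[0.05,0,0,0.02,0],[0.05,0,0,0.007,0],[0.05,0,0,0,0],[0.05,0,0,0,0],[0.05,0,0,0,0]]]'
```

```text
[[0.6474, -0.0317], [0.5612, -0.0307], [0.5447, 0.1641], [0.6366, 0.1642]]
[[0.6833, -0.0694], [0.5369, -0.0782], [0.5082, 0.276]]
beam 93.15 94.86 89.35 jig 94.63 93.44
rear mid [ 0.60433284 -0.03116447] jig rear mid [ 0.61009305 -0.07376185]
time: 7.43
eef_pos: [0.619, -0.1413, 0.0311]
tcp_rot: [0.674, 0.739, 0.001, 0.001]
contact_force: [0.1, 0.2, -1.7]
opening: 0.691
finger_force: 76.4
```

```bash
python3 -m handwheel '[[[0.05,0,-0.004,0.003,0.7],[0.05,0.004,0,0,0],[0.05,0.004,0,0,0],[0.05,0.004,0,0,0],[0.05,0.004,0,0,0],[0.05,0.002,0,0,0],[0.05,0,0,0,0],[0.05,0,0,0,0]]]'
python3 -m handwheel '[[[0.05,0.002,0,0,0],[0.05,0.002,0,0,0],[0.05,0.002,0,0,0],[0.05,0.002,0,0,0],[0.05,0.002,0,0,0]]]'
python3 -m handwheel '[[[0.05,0.002,0,0,0],[0.05,0.002,0,0,0],[0.05,0.002,0,0,0],[0.05,0.002,0,0,0],[0.05,0.002,0,0,0]]]'
python3 - <<'E'
from h import *
cv2.imwrite("pics/side3.png",cv2.resize(viewer.read_camera("side")[150:330,190:430],None,fx=3,fy=3))
E
```

```text
time: 8.1
eef_pos: [0.6124, -0.123, 0.0264]
tcp_rot: [0.678, 0.735, 0.0, 0.0]
contact_force: [-0.1, -0.4, -2.9]
opening: 0.688
finger_force: 76.4
time: 8.52
eef_pos: [0.6114, -0.1131, 0.0263]
tcp_rot: [0.678, 0.735, -0.0, -0.0]
contact_force: [-0.3, 0.7, -2.5]
opening: 0.69
finger_force: 76.4
time: 8.93
eef_pos: [0.6109, -0.1035, 0.0265]
tcp_rot: [0.678, 0.735, -0.0, 0.0]
contact_force: [0.6, -3.2, -1.8]
opening: 0.69
finger_force: 76.4
```

View pics/side3.png

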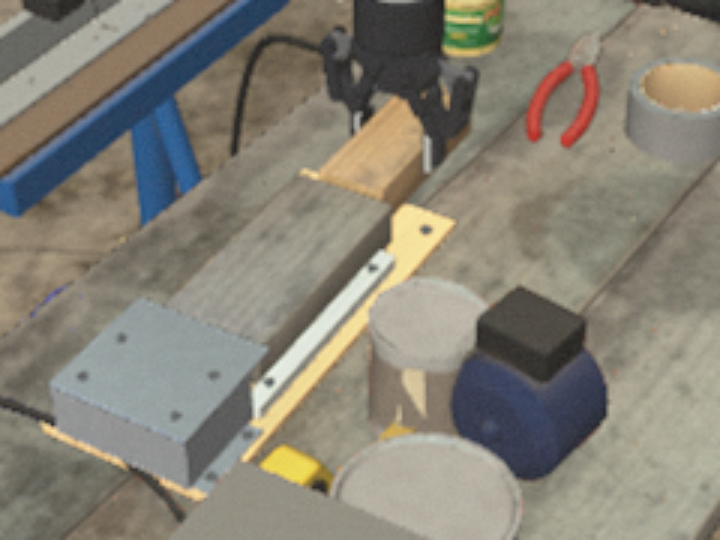

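The view shows the offcut's front face meeting the beam's rear end at about (350,190), well centred, and the force shows contact. At least 47 mm of free travel should remain, so I'll push steadily first and then creep.

```bash
python3 -m handwheel '[[[0.05,0.002,0,0,0],[0.05,0.002,0,0,0],[0.05,0.002,0,0,0],[0.05,0.002,0,0,0],[0.05,0.002,0,0,0]]]'
python3 -m handwheel '[[[0.05,0.0025,0,0,0],[0.05,0.0025,0,0,0],[0.05,0.0025,0,0,0],[0.05,0.0025,0,0,0],[0.05,0.0025,0,0,0],[0.05,0.0025,0,0,0]]]'
python3 -m handwheel '[[[0.05,0.0015,0,0,0],[0.05,0.0015,0,0,0],[0.05,0.001,0,0,0],[0.05,0.001,0,0,0]]]'
python3 - <<'E'
from h import *
cv2.imwrite("pics/side4.png",cv2.resize(viewer.read_camera("side")[150:330,190:430],None,fx=3,fy=3))
E
```

```text
time: 9.4
eef_pos: [0.6099, -0.0932, 0.0264]
tcp_rot: [0.678, 0.735, 0.0, 0.0]
contact_force: [-0.3, -4.1, -1.8]
opening: 0.693
finger_force: 76.4
time: 9.9
eef_pos: [0.6087, -0.0781, 0.0264]
tcp_rot: [0.678, 0.735, -0.0, 0.0]
contact_force: [0.2, -3.8, -1.5]
opening: 0.683
finger_force: 76.4
time: 10.23
eef_pos: [0.6083, -0.0734, 0.0264]
tcp_rot: [0.678, 0.735, -0.0, 0.0]
contact_force: [-0.1, -4.4, -1.2]
opening: 0.694
finger_force: 76.4
```

View pics/side4.png

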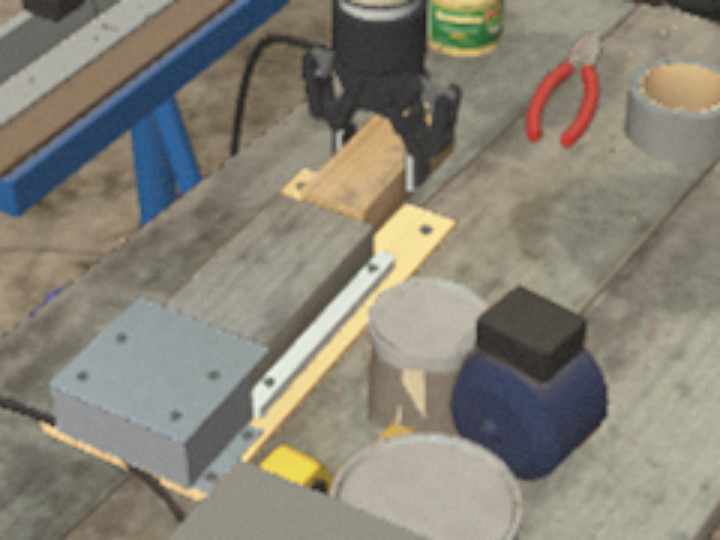

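The beam has moved about 31 mm, straight between the rails, and its front is now roughly at the mouth. Friction is about 4 N.

```bash
python3 -m handwheel '[[[0.05,0.0015,0,0,0],[0.05,0.0015,0,0,0],[0.05,0.0015,0,0,0],[0.05,0.0015,0,0,0],[0.05,0.001,0,0,0],[0.05,0.001,0,0,0]]]'
python3 -m handwheel '[[[0.05,0.0005,0,0,0],[0.05,0.0005,0,0,0],[0.05,0.0005,0,0,0],[0.05,0.0005,0,0,0]]]'
```

```text
time: 10.78
eef_pos: [0.6077, -0.0653, 0.0263]
tcp_rot: [0.678, 0.735, -0.0, 0.0]
contact_force: [1.2, -4.8, -1.6]
opening: 0.687
finger_force: 76.4
time: 11.12
eef_pos: [0.6075, -0.0634, 0.0264]
tcp_rot: [0.678, 0.735, 0.0, 0.0]
contact_force: [-0.5, -4.7, -1.5]
opening: 0.689
finger_force: 76.4
```

```bash
python3 -m handwheel '[[[0.05,0.0005,0,0,0],[0.05,0.0005,0,0,0],[0.05,0.0005,0,0,0],[0.05,0.0005,0,0,0],[0.05,0.0005,0,0,0],[0.05,0.0005,0,0,0]]]'
```

```text
time: 11.62
eef_pos: [0.6072, -0.0604, 0.0263]
tcp_rot: [0.678, 0.735, -0.0, -0.0]
contact_force: [-0.0, -4.2, -1.6]
opening: 0.694
finger_force: 76.4
```

```bash
python3 -m handwheel '[[[0.05,0.0005,0,0,0],[0.05,0.0005,0,0,0],[0.05,0.0005,0,0,0],[0.05,0.0005,0,0,0],[0.05,0.0005,0,0,0],[0.05,0.0005,0,0,0]]]'
```

```text
time: 12.12
eef_pos: [0.607, -0.0574, 0.0264]
tcp_rot: [0.678, 0.735, 0.0, 0.0]
contact_force: [0.2, -4.2, -2.1]
opening: 0.688
finger_force: 76.4
```

```bash
python3 -m handwheel '[[[0.05,0.0005,0,0,0],[0.05,0.0005,0,0,0],[0.05,0.0005,0,0,0],[0.05,0.0005,0,0,0],[0.05,0.0005,0,0,0],[0.05,0.0005,0,0,0]]]'
```

```text
time: 12.62
eef_pos: [0.6068, -0.0544, 0.0263]
tcp_rot: [0.678, 0.735, 0.0, -0.0]
contact_force: [0.9, -4.6, -0.6]
opening: 0.691
finger_force: 76.4
```

```bash
python3 -m handwheel '[[[0.05,0.0005,0,0,0],[0.05,0.0005,0,0,0],[0.05,0.0005,0,0,0],[0.05,0.0005,0,0,0],[0.05,0.0005,0,0,0],[0.05,0.0005,0,0,0]]]'
```

```text
time: 13.12
eef_pos: [0.6065, -0.0514, 0.0263]
tcp_rot: [0.678, 0.735, 0.0, -0.0]
contact_force: [-0.1, -4.8, -2.1]
opening: 0.69
finger_force: 76.4
```

```bash
python3 -m handwheel '[[[0.05,0.0005,0,0,0],[0.05,0.0005,0,0,0],[0.05,0.0005,0,0,0],[0.05,0.0005,0,0,0],[0.05,0.0005,0,0,0],[0.05,0.0005,0,0,0]]]'
```

```text
time: 13.62
eef_pos: [0.6063, -0.0484, 0.0263]
tcp_rot: [0.678, 0.735, 0.0, 0.0]
contact_force: [-0.8, -3.5, -1.3]
opening: 0.69
finger_force: 76.4
```

```bash
python3 -m handwheel '[[[0.05,0.0005,0,0,0],[0.05,0.0005,0,0,0],[0.05,0.0005,0,0,0],[0.05,0.0005,0,0,0],[0.05,0.0005,0,0,0],[0.05,0.0005,0,0,0]]]'
```

```text
time: 14.12
eef_pos: [0.6061, -0.0454, 0.0263]
tcp_rot: [0.678, 0.735, 0.0, -0.0]
contact_force: [0.6, -4.2, -1.3]
opening: 0.69
finger_force: 76.4
```

```bash
python3 -m handwheel '[[[0.05,0.0005,0,0,0],[0.05,0.0005,0,0,0],[0.05,0.0005,0,0,0],[0.05,0.0005,0,0,0],[0.05,0.0005,0,0,0],[0.05,0.0005,0,0,0]]]'
```

```text
time: 14.62
eef_pos: [0.6058, -0.0425, 0.0263]
tcp_rot: [0.678, 0.735, -0.0, 0.0]
contact_force: [0.2, -4.7, -1.4]
opening: 0.688
finger_force: 76.4
```

```bash
python3 -m handwheel '[[[0.05,0.0005,0,0,0],[0.05,0.0005,0,0,0],[0.05,0.0005,0,0,0],[0.05,0.0005,0,0,0],[0.05,0.0005,0,0,0],[0.05,0.0005,0,0,0]]]'
```

```text
time: 15.12
eef_pos: [0.6055, -0.0394, 0.0263]
tcp_rot: [0.678, 0.735, -0.0, -0.0]
contact_force: [-0.3, -4.0, -1.0]
opening: 0.69
finger_force: 76.4
```

```bash
python3 -m handwheel '[[[0.05,0.0005,0,0,0],[0.05,0.0005,0,0,0],[0.05,0.0005,0,0,0],[0.05,0.0005,0,0,0],[0.05,0.0005,0,0,0],[0.05,0.0005,0,0,0]]]'
```

```text
time: 15.62
eef_pos: [0.6053, -0.0365, 0.0263]
tcp_rot: [0.678, 0.735, -0.0, -0.0]
contact_force: [0.4, -3.8, -0.9]
opening: 0.691
finger_force: 76.4
```

```bash
python3 -m handwheel '[[[0.05,0.0005,0,0,0],[0.05,0.0005,0,0,0],[0.05,0.0005,0,0,0],[0.05,0.0005,0,0,0],[0.05,0.0005,0,0,0],[0.05,0.0005,0,0,0]]]'
```

```text
time: 16.12
eef_pos: [0.6051, -0.0335, 0.0263]
tcp_rot: [0.678, 0.735, -0.0, 0.0]
contact_force: [0.5, -4.1, -1.2]
opening: 0.692
finger_force: 76.4
```

```bash
python3 -m handwheel '[[[0.05,0.0005,0,0,0],[0.05,0.0005,0,0,0],[0.05,0.0005,0,0,0],[0.05,0.0005,0,0,0],[0.05,0.0005,0,0,0],[0.05,0.0005,0,0,0]]]'
```

```text
time: 16.62
eef_pos: [0.6048, -0.0305, 0.0263]
tcp_rot: [0.678, 0.735, -0.0, -0.0]
contact_force: [0.8, -4.5, -1.0]
opening: 0.69
finger_force: 76.4
```

```bash
python3 -m handwheel '[[[0.05,0.0005,0,0,0],[0.05,0.0005,0,0,0],[0.05,0.0005,0,0,0],[0.05,0.0005,0,0,0],[0.05,0.0005,0,0,0],[0.05,0.0005,0,0,0]]]'
```

```text
time: 17.12
eef_pos: [0.6047, -0.0278, 0.0264]
tcp_rot: [0.678, 0.735, -0.0, 0.0]
contact_force: [-0.3, -5.6, -0.0]
opening: 0.691
finger_force: 76.4
```

```bash
python3 -m handwheel '[[[0.05,0.0005,0,0,0],[0.05,0.0005,0,0,0],[0.05,0.0005,0,0,0]]]'
```

```text
time: 17.37
eef_pos: [0.6047, -0.0266, 0.0265]
tcp_rot: [0.678, 0.735, -0.0, 0.001]
contact_force: [0.7, -6.6, -1.2]
opening: 0.691
finger_force: 76.4
```

```bash
python3 -m handwheel '[[[0.05,0.0005,0,0,0],[0.05,0.0005,0,0,0],[0.05,0,0,0,0]]]'
```

```text
time: 17.62
eef_pos: [0.6047, -0.0262, 0.0266]
tcp_rot: [0.678, 0.735, -0.001, 0.001]
contact_force: [-0.4, -7.8, -0.5]
opening: 0.691
finger_force: 76.5
```

```bash
python3 -m handwheel '[[[0.05,0.0005,0,0,0],[0.05,0.0005,0,0,0],[0.05,0,0,0,0],[0.05,0,0,0,0]]]'
```

```text
time: 17.95
eef_pos: [0.6047, -0.0258, 0.0266]
tcp_rot: [0.678, 0.735, -0.001, 0.001]
contact_force: [0.7, -9.0, -1.4]
opening: 0.69
finger_force: 76.5
```

```bash
python3 -m handwheel '[[[0.05,0.0005,0,0,0],[0.05,0.0005,0,0,0],[0.05,0.0005,0,0,0],[0.05,0.0005,0,0,0],[0.05,0,0,0,0]]]'
```

```text
time: 18.37
eef_pos: [0.6047, -0.025, 0.0268]
tcp_rot: [0.678, 0.735, -0.002, 0.002]
contact_force: [0.0, -14.0, -1.0]
opening: 0.691
finger_force: 76.5
```

The pad now carries about 10 N on top of roughly 4 N friction, so the beam is home. I'll hold briefly, then ease straight back, lift and check.

```bash
python3 -m handwheel '[[[0.05,0,0,0,0],[0.05,0,0,0,0],[0.05,0,0,0,0],[0.05,0,0,0,0]]]'
python3 -m handwheel '[[[0.05,-0.001,0,0,0],[0.05,-0.001,0,0,0],[0.05,-0.001,0,0,0],[0.05,-0.002,0,0,0],[0.05,-0.003,0,0,0],[0.05,-0.006,0,0,0],[0.05,-0.012,0,0,0],[0.05,-0.02,0,0,0],[0.05,-0.015,0,0,0],[0.05,0,0,-0.03,0],[0.05,0,0,-0.03,0],[0.05,0,0,0,0]]]'
python3 -m handwheel '[[[0.05,-0.0054,-0.0272,0,0],[0.05,-0.0054,-0.0272,0,0],[0.05,-0.0054,-0.0272,0,0],[0.05,-0.0054,-0.0272,0,0],[0.05,-0.0054,-0.0272,0,0],[0.05,-0.0054,-0.0272,0,0],[0.05,0,0,0,0],[0.05,0,0,0,0],[0.05,0,0,0,0]]]'
python3 - <<'E'
from h import *
im=viewer.read_camera("side"); cv2.imwrite("pics/side5.png",cv2.resize(im[150:330,190:430],None,fx=3,fy=3))
E
```

```text
time: 18.7
eef_pos: [0.6047, -0.025, 0.0267]
tcp_rot: [0.678, 0.735, -0.001, 0.002]
contact_force: [0.7, -12.4, -1.4]
opening: 0.691
finger_force: 76.5
time: 19.7
eef_pos: [0.6134, -0.0853, 0.093]
tcp_rot: [0.679, 0.734, 0.003, 0.005]
contact_force: [2.7, -0.6, -0.5]
opening: 0.685
finger_force: 76.8
time: 20.45
eef_pos: [0.4495, -0.1286, 0.0865]
tcp_rot: [0.679, 0.734, 0.0, 0.001]
contact_force: [0.1, 0.1, -1.9]
opening: 0.689
finger_force: 76.7
```

View pics/side5.png

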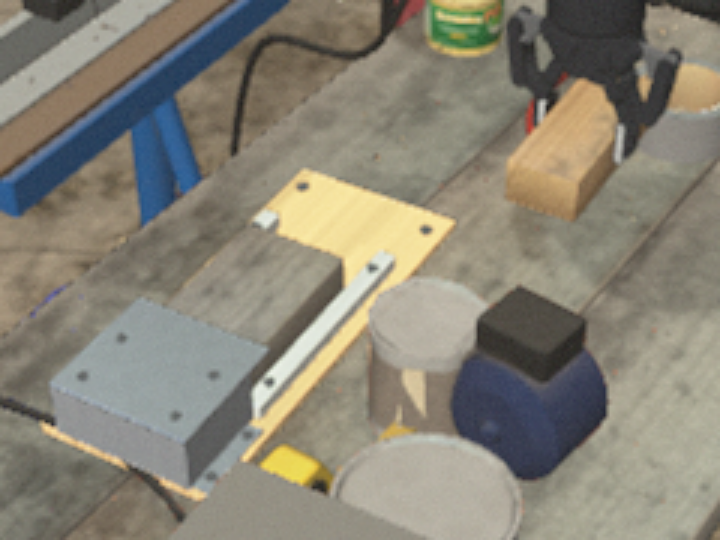

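The beam rests deep in the hood with its rear at (300,250), and the offcut hangs over clear bench at about (560,150). Next I'll set it down.

```bash
python3 -m handwheel '[[[0.05,0,0,0.025,0],[0.05,0,0,0.025,0],[0.05,0,0,0.015,0],[0.05,0,0,0.005,0],[0.05,0,0,0,0],[0.05,0,0,0,0],[0.05,0,0,0,0]]]'
```

```text
time: 21.08
eef_pos: [0.4504, -0.1287, 0.0176]
tcp_rot: [0.678, 0.735, 0.0, 0.001]
contact_force: [-0.3, 0.4, -1.8]
opening: 0.689
finger_force: 76.7
```

```bash
python3 -m handwheel '[[[0.05,0,0,0.002,0],[0.05,0,0,0.002,0],[0.05,0,0,0.002,0],[0.05,0,0,0,0]]]'
```

```text
time: 21.42
eef_pos: [0.4488, -0.1281, 0.0102]
tcp_rot: [0.678, 0.735, -0.0, -0.0]
contact_force: [-0.8, -0.1, -2.4]
opening: 0.684
finger_force: 76.7
```

```bash
python3 -m handwheel '[[[0.05,0,0,0.001,0],[0.05,0,0,0.001,0],[0.05,0,0,0,0],[0.05,0,0,0,0]]]'
```

```text
time: 21.75
eef_pos: [0.449, -0.1282, 0.0084]
tcp_rot: [0.678, 0.735, -0.0, 0.0]
contact_force: [0.3, -0.1, -1.2]
opening: 0.692
finger_force: 77.0
```

Just touching the bench. I'll open the gripper, then rise.

```bash
python3 -m handwheel '[[[0.0854,0,0,0,0],[0.0854,0,0,0,0],[0.0854,0,0,0,0],[0.0854,0,0,0,0],[0.0854,0,0,0,0],[0.0854,0,0,0,0]]]'
python3 -m handwheel '[[[0.0854,0,0,-0.015,0],[0.0854,0,0,-0.03,0],[0.0854,0,0,-0.04,0],[0.0854,0,0,-0.04,0],[0.0854,0,0,-0.03,0],[0.0854,0,0,0,0],[0.0854,0,0,0,0],[0.0854,0,0,0,0],[0.0854,0,0,0,0]]]'
python3 - <<'E'
from h import *
im=viewer.read_camera("side"); cv2.imwrite("pics/side6.png",cv2.resize(im[120:330,190:470],None,fx=2.5,fy=2.5))
E
```

```text
time: 22.25
eef_pos: [0.449, -0.1282, 0.0084]
tcp_rot: [0.678, 0.735, 0.0, 0.0]
contact_force: [0.4, 0.1, 0.5]
opening: 1.001
finger_force: 0.0
time: 23.0
eef_pos: [0.4478, -0.1275, 0.1614]
tcp_rot: [0.678, 0.735, -0.0, -0.002]
contact_force: [-0.2, 0.2, -0.1]
opening: 1.004
finger_force: 0.0
```

View pics/side6.png

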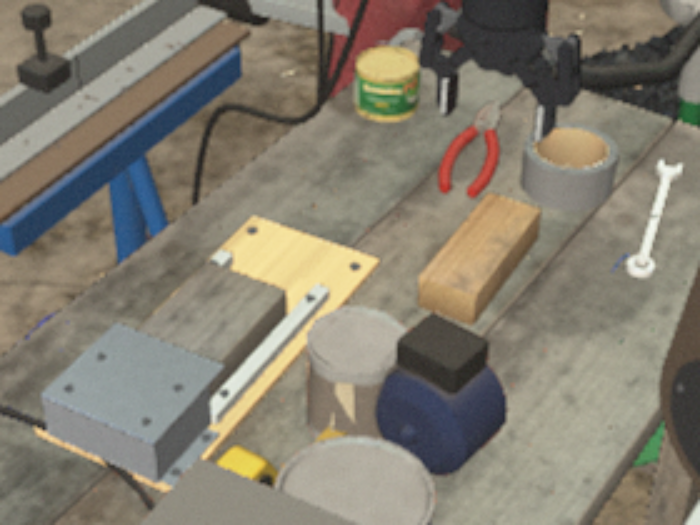

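The offcut lies flat and free at (480,255), the beam is in the hood, and the bystanders have not moved. I'll hand it in.

```bash
python3 -c "
from plant import sign_off
print(sign_off())"
```

```text
the job is handed in; nothing more can be done
None
```

I pushed the beam home with the offcut, to roughly 10 N on the pad (estimated from the wrist force), then laid the offcut flat on the bench clear of the jig and signed off at about 23 s; no verdict was returned.

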